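# Hook the specimen tray forward and test that it is caught

## Robot

A 6-joint arm with a two-finger parallel gripper is mounted at the origin on a cart in front of the work surface, level with it; the furniture and walls round the work are solid. World frame = base frame: x ahead of the robot, y to its left, z up, the work surface at z = 0. Lengths are in m, angles in degrees, forces in N, time in s.
With the tool pointing down it reaches from about 0.375 to 0.9 m from the base axis. Payload 3.1 kg.
Tool frame: the origin (TCP) lies where the fingers leave the gripper's body, on its centre line; the fingertips stand 70 mm ahead of it and the grasp point (between the pads) lies 51 mm ahead of it; z points along the fingers, y is the line along which they close (so a half turn about z gives the same grasp; the last joint's range is limited). The gripper opens to 87 mm and grips with 3 to 60 N. Pads are 19 mm wide; open, the fingers measure 117 mm over their backs; the gripper's body (75 mm by 190 mm) begins 51 mm behind the grasp point.
Start: joints at [61.679, 30.224, 82.088, -0, 67.689, -10.227], TCP at [0.194, 0.594, 0.292] pointing down, gripper open.
Joint ranges: [-176.69, 176.69], [-43.24, 126.21], [12.49, 139.97], [-82, 262], [0, 151.66], [-163.58, 163.58]. Speed limits (degrees/s): [159.86, 159.86, 180, 180, 180, 180].

## Interface

Orientations are given as a 3x3 rotation matrix whose columns are the frame's x, y, z axes.
In Python, from cell import r gives the robot as it stands.
- The arm moves only by the shell command python3 -m creep 'ROWS'. ROWS is JSON, a list that holds one entry, the list of rows, each a list of 7 numbers: the shift along the tool's x, y, z in cm, then the turn, a rotation vector about the tool's x, y, z in rad, then the finger opening in cm, from 0 to 8.7. In form: [[[tx, ty, tz, wx, wy, wz, grip], ...]]. A call has 1 to 12 rows; each row is the pose to reach, as a shift and turn from the pose commanded when the call began, along the tool's axes at that moment; what a row does not reach only later rows make up. A row lasts 1/12 s, in which the tool goes at most 41.7 mm and 7.16 degrees, less where a joint would pass 70% of its speed; a pose out of reach is approached as far as the arm can. A call with a gripper value outside its range is refused whole. The fingers move at their own pace and stop on an object; the grip force is fixed at half the most. Time passes only in rows, so rows that repeat a pose let the fingers close. It gives the time, the measured TCP pose, the force, the opening and the grip force at its end, in the units of the state.
- r.sense(): the state, without advancing time (a new reading comes with each control period).
- r.camera(name): name is "scene" or "top"; returns the picture (480x640x3 uint8, red, green, blue); there is no depth.
- r.camera_params(name): a dict with "fovy" (degrees; the focal length in pixels is half the picture's height over the tangent of half this angle, whatever the lens; pixels are square), "cx", "cy" (the principal point, pixels), "dist_coeffs" ([k1, k2, p1, p2, k3] as OpenCV has them; the pictures are not rectified), "rvec" (rotation vector, rad) and "tvec" (3), from world to camera coordinates, as OpenCV has them. Camera axes: x right, y down, z forward; pixel columns grow to the right and rows downward; lengths in m; the calibration is good to about 2 mm. A picture is of the moment at which its call begins. camera_params takes no time and is no camera call.
- r.sign_off(): hands the job in; it is judged then, once.
The state is a dict: "time": time; "qpos": joint angles; "joint_velocities": joint speeds; "tau": joint torques, N m; "tcp_pos": TCP position; "tcp_rot": TCP orientation; "force": force on the tool from outside, world axes, zero at the start; "ft_torque": the same for the moment, N m; "gripper_width": finger opening in m; "finger_force": force on a finger pad.
Only numpy, scipy, OpenCV 4.12 (cv2) and the standard library are available. Lean on these libraries where they do the work, as an engineer would, in place of code of your own. Each camera call takes 0.05 s, during which the arm holds its last target. There are 200 camera calls.

## Task

Take the tray hook from its rest, reach it into the low wire-topped bay, lower its tip behind the front wall of the blue tray and draw the tray gently forward until its feet drop into the runners' notches and it comes up against its end stops, which must be felt. With the hook still in place prove that it is caught by a short steady pull of about 12 N against the stops (never load it with more than 17 N), then lay the hook back on its rest. Only the hook may touch the tray; leave the two specimen cups upright in it and the other things where they are.

Things in the scene. Friction and masses are not known exactly. Their poses are not given: they have to be found in the camera images.
- bay: Fixed low steel bench riser: floor sheet 250 mm deep, 220 wide, 6 thick, side edges 20 high; four posts, the front pair 60 mm behind the floor's front edge, carry a deck of steel wires (underside 146, top 155 mm above the bench; a grey slide box stands on its far part). Front open, 190 mm between posts. Origin: middle of the floor's front edge on the bench; x into the bay, y left, z up.
- stop_mid (a point): Point of the bay (its axes), 18 mm behind its front edge, 60 mm up. Two white runners on the bay floor guide the tray's feet and carry 5 mm deep notches and end stops. They are clamped in slots, up to 12 mm nearer or farther: not measured. With the tray against the stops tray_lip is within 12 mm (in x) of this point; its feet start to fall in 7.5 mm before, are down 2.5 mm before.
- tray: Blue plastic tray, loose, 0.5 to 0.85 kg, plus two 80 g cups in it: 140 mm long (x), 150 wide (y), rim 47 mm above the soles of its four feet, walls 3 mm, inner floor 17 mm above the soles. Origin under its centre, level with the soles; x into the bay, z up. Starts 13 mm above the bench on the runners; seated in the notches it is 8 mm above. Drags with 1 to 6 N.
- tray_lip (a point): Middle of the tray's front wall, at its top (47 mm above the soles), on the wall's inner face: hook behind it. 67 mm in front of the tray's origin; axes of the tray. A turned-out lip reaches 14 mm from here toward the robot. The cups stand 40 mm or more behind it and rise 41 mm above it; 30 mm below it is the tray's inner floor.
- hook: Tray hook, loose, 0.15 kg: black handle 110 mm long, 22 wide, 26 high with two red bands; from its front a straight steel rod 8 mm thick, bent down at its end. Origin: middle of the handle. x along the rod to the hook end, y left, z up while the hook end hangs down. Balance point about 25 mm in front of the origin.
- hook_grip (a point): Middle of the hook's handle (the origin of the hook, same axes): grasp here from above, across the 22 mm width.
- hook_tip (a point): Lower end of the hook's bent-down end, on its axis: 160 mm in front of the handle's middle and 36 mm below it, axes of the hook. The end is 8 mm thick with a round point: its pulling side lies 4 mm nearer to the handle. The straight rod's underside is 32 mm above this point, so 10 to 28 mm below tray_lip is a good depth.
- hook_rest: Fixed grey bench rest: base 200 x 70 x 8 mm, two flared saddles: one 43 mm behind the origin for the handle's rear (slot 26 mm wide, floor 49 mm high), one 110 mm in front for the rod (slot 12 wide, floor 58 high). Origin on the bench, x along the hook. A hook lying in it has its handle's middle 62 mm above the origin and the same axes.
- specimen_cup_1: Specimen cup with yellow screw lid, 64 mm wide, 71 high, loose, standing in the left half (+y) of the tray. Origin: middle of its underside, z up.
- specimen_cup_2: Specimen cup with orange screw lid, 64 mm wide, 71 high, loose, standing in the right half (-y) of the tray. Origin: middle of its underside, z up.
- beaker: Glass beaker, 73 mm wide, 92 high, loose on the bench at the left, in front of the analyzer; a bystander. Origin: middle of its underside.
- timer: White lab timer, 60 x 70 x 22 mm, loose on the bench between hook rest and bay; a bystander. Origin: middle of its underside.
Things that resemble listed ones, but are neither listed nor needed, are in the scene too. What is shaped like the specimen_cup_2 but pink or red is not meant.

How it is judged (in metres and radians):
On the way, in this order (a step that is already met when the one before it is completed fails the run):
1. the hook's tip is behind the tray's front wall, at least 8 mm below its top, while the tray is still deep in the bay (z of hook_tip in the frame of tray_lip between -0.032 and -0.008 m and x of hook_tip in the frame of tray_lip between 0.002 and 0.045 m and distance of tray from where it was at the start of the episode below 0.03 m), for 0.1 s.
2. the tray, sunk in the notches, is pulled against its stops with the hook behind its front wall: more than 9 N for 0.3 s (z of tray in the frame of bay below 0.0105 m and angle between tray's own z axis and vertical below 0.05 rad and x of hook_tip in the frame of tray_lip between 0 and 0.02 m and z of hook_tip in the frame of tray_lip below -0.002 m and contact force between hook and tray above 9 N), for 0.3 s.
At the end, for the whole second after the job is handed in: Tray sunk in the front notches (origin under 9.5 mm high, level to 0.03 rad), at rest; cups upright in it (0.15 rad); hook at rest in both saddles of its rest, hook end forward and down: handle middle within 15 mm, 57-67 mm high, tilt under 0.15, aligned to 0.12 rad (z of tray in the frame of bay below 0.0095 m and x of tray in the frame of bay below 0.106 m and angle between tray's own z axis and vertical below 0.03 rad and linear speed of each of tray, hook below 0.01 m/s and angle between each of specimen_cup_1, specimen_cup_2, hook's own z axis and vertical below 0.15 rad and z of each of specimen_cup_1, specimen_cup_2 in the frame of tray below 0.025 m and horizontal distance between hook and hook_rest below 0.015 m and z of hook in the frame of hook_rest between 0.057 and 0.067 m and angle between the x axis of hook and the x axis of hook_rest, either way round below 0.12 rad and x of hook_tip in the frame of hook_rest above 0.1 m); the robot touches nothing.
It fails at once if the hook loads the tray with more than 17 N (contact force between hook and tray above 17 N).
It fails at once if the arm or gripper touches the tray: it is moved with the hook only (contact force between any of the arm, the fingers and tray above 0.5 N).
It fails at once if the bay is struck with more than 20 N by hook or arm (contact force between any of hook, the arm, the fingers and bay above 20 N).
It fails at once if a specimen cup tips over (angle between any of specimen_cup_1, specimen_cup_2's own z axis and vertical above 0.4 rad).
It fails at once if the beaker or the timer is pushed aside by more than 20 mm (distance of any of beaker, timer from where it was at the start of the episode above 0.02 m).
It also fails if it takes over 64 s, if anything falls off the work surface, if the arm or the gripper's body presses on something with over 40 N, if the wrist force passes 120 N, or if a joint passes its speed limit or range.

## Working session

There is one attempt and no reset: what is moved stays moved. The work goes in short steps, Python scripts to look and compute and a shell command to move; the robot and the scene stay as the last step left them, time stands still between calls to the robot, and variables do not carry over. Pictures are saved under pics/ and viewed, at most 11 in all, crops included, and the job is handed in when it is done.

```bash
ls; mkdir -p pics
cat > h.py <<'E'
import numpy as np,cv2
from cell import r
def K(n):
    p=r.camera_params(n);f=240/np.tan(np.radians(p["fovy"])/2)
    return np.array([[f,0,p["cx"]],[0,f,p["cy"]],[0,0,1.]]),np.array(p["dist_coeffs"],float),np.array(p["rvec"],float),np.array(p["tvec"],float)
def ray(n,uv):
    k,d,rv,tv=K(n);R=cv2.Rodrigues(rv)[0]
    q=cv2.undistortPoints(np.array(uv,float).reshape(-1,1,2),k,d).reshape(-1,2)
    D=np.c_[q,np.ones(len(q))]@R
    return -R.T@tv,D
def onz(n,uv,z):
    c,D=ray(n,uv);return c+D*((z-c[2])/D[:,2])[:,None]
def proj(n,P):
    k,d,rv,tv=K(n);return cv2.projectPoints(np.array(P,float).reshape(-1,1,3),rv,tv,k,d)[0].reshape(-1,2)
E
python3 - <<'E'
from h import *
for n in("scene","top"):
    im=r.camera(n);cv2.imwrite(f"pics/{n}0.png",im[:,:,::-1]);c,_=ray(n,[[320,240]]);print(n,c,_)
print(r.sense())
E
```

```text
pics
scene [ 0.16036297 -0.78198659  0.97286358] [[ 0.30629862  0.66835826 -0.6779439 ]]
top [0.49510731 0.08740378 1.2235158 ] [[ 0.08369647  0.0017097  -0.9965374 ]]
{'time': 0.1, 'qpos': array([ 6.16801365e+01,  3.02732840e+01,  8.21492078e+01,  6.58813408e-04,
        6.76906033e+01, -1.02273712e+01]), 'joint_velocities': array([ 0.04491098, -0.15196191, -0.21590866,  0.02414734, -0.03335604,
        0.05401399]), 'tau': array([-7.87905883e-04, -4.40985024e+01, -1.77149910e+01,  6.34404388e-02,
        5.34057396e-02, -4.33777336e-05]), 'tcp_pos': array([0.19380951, 0.59363286, 0.29137227]), 'tcp_rot': array([[-9.50554903e-01,  3.10555119e-01, -9.45760695e-04],
       [ 3.10556349e-01,  9.50553393e-01, -1.73258641e-03],
       [ 3.60932460e-04, -1.94063049e-03, -9.99998052e-01]]), 'force': array([-0.17489037, -0.16808816, -0.4547761 ]), 'ft_torque': array([-0.00847065,  0.01307601,  0.01592291]), 'finger_force': 0.0, 'gripper_width': 0.08691119419180832}
```

View pics/scene0.png

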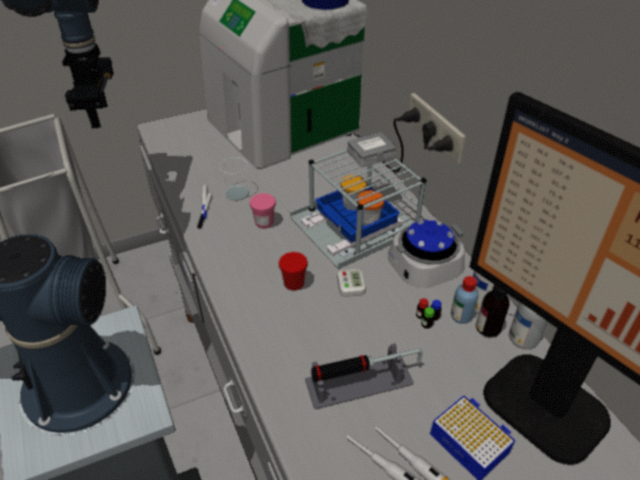

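View pics/top0.png

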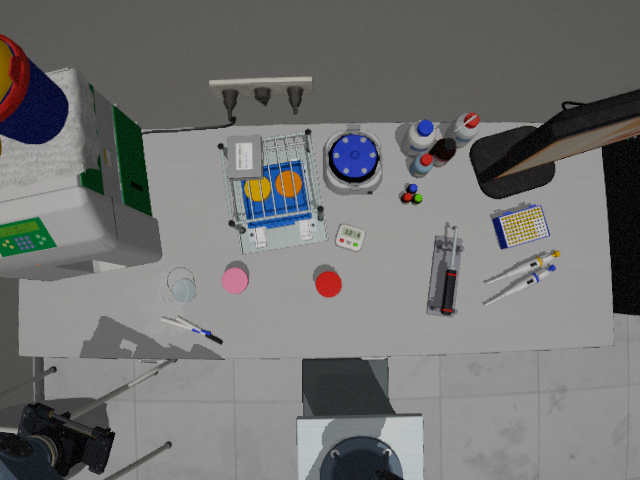

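The overview shows the hook on its rest at top (445,270), the bay at top (272,190), red and pink distractor cups at (328,284) and (235,280), and the timer at (351,236). Next I'll enlarge the key areas.

Run:
```python
from h import *
a=cv2.imread("pics/top0.png");b=cv2.imread("pics/scene0.png")
R=lambda i,x,y,w,h,s:cv2.resize(i[y:y+h,x:x+w],None,fx=s,fy=s,interpolation=cv2.INTER_CUBIC)
o=np.zeros((600,800,3),np.uint8)
A=R(a,210,125,125,130,4);o[:520,:500]=A
A=R(a,420,215,60,110,5);o[:550,500:800]=A
cv2.imwrite("pics/c1.png",o)
o=np.zeros((600,800,3),np.uint8)
o[:,:450]=R(b,285,140,150,125,4)[:500].shape and cv2.resize(b[130:270,285:435],(450,600),interpolation=cv2.INTER_CUBIC) if 0 else o[:,:450]
o[:,:]=cv2.resize(b[140:260,280:440],(800,600),interpolation=cv2.INTER_CUBIC)
cv2.imwrite("pics/c2.png",o)
```

```text
(no output)
```

View pics/c1.png

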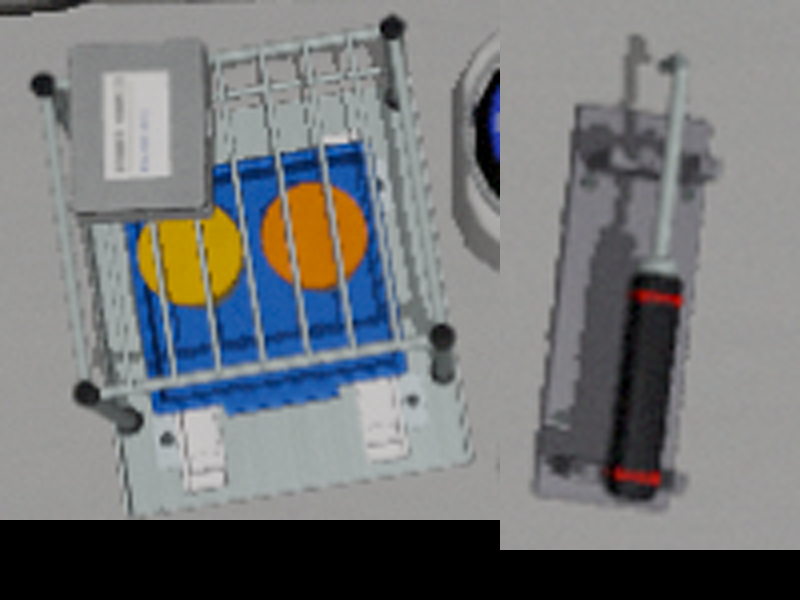

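View pics/c2.png

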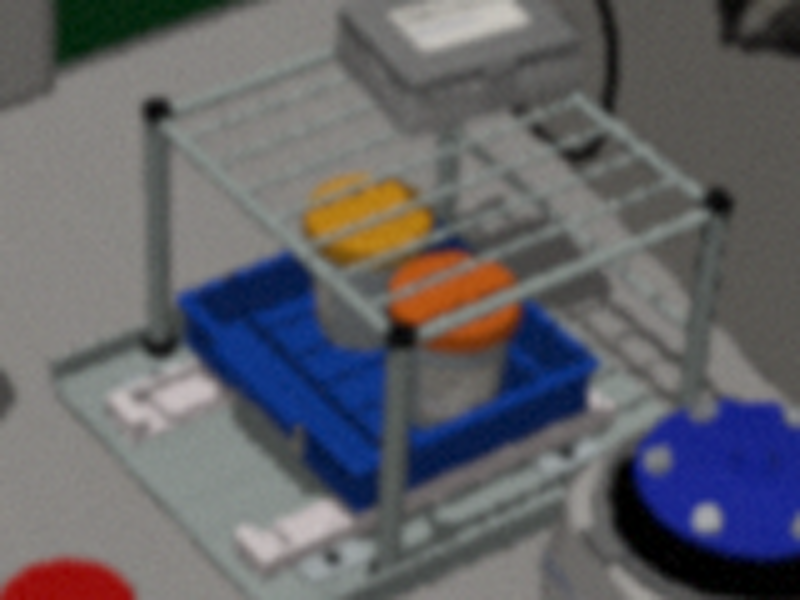

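```bash
cat > m.py <<'E'
from h import *
np.set_printoptions(precision=4,suppress=True)
L=lambda P:[(210+x/4-.375,125+y/4-.375) for x,y in P]
H=lambda P:[(420+(x-500)/5-.4,215+y/5-.4) for x,y in P]
S=lambda P:[(280+x/5-.4,140+y/5-.4) for x,y in P]
c=onz("top",L([(87,393),(442,335),(42,84),(392,26)]),.157);print("caps top",c[:,:2])
s=onz("scene",S([(157,110),(402,335),(717,203)]),.157);print("caps scene FL FR RR",s[:,:2])
print("floor corners",onz("top",L([(130,515),(470,462)]),.006)[:,:2],onz("scene",S([(55,368),(268,600)]),.01)[:,:2])
print("post feet scene FL FR",onz("scene",S([(160,345),(390,570)]),.006)[:,:2])
t=onz("top",L([(155,413),(405,372),(362,142),(225,412),(340,392),(145,355),(400,320)]),.06);print("tray rim FL FR BR; lip; dark",t[:,:2])
print("tray scene FL FR BR",onz("scene",S([(183,303),(365,500),(597,367)]),.06)[:,:2])
print("cups",onz("top",L([(190,253),(315,236)]),.101)[:,:2])
h=onz("top",H([(656,298),(635,478),(672,65)]),.075);print("bands",h[:,:2],"rod end",onz("top",H([(672,65)]),.066)[:,:2])
print("rod start",onz("top",H([(657,262)]),.066)[:,:2])
g=cv2.imread("pics/top0.png");hsv=cv2.cvtColor(g,cv2.COLOR_BGR2HSV)
m=(((hsv[...,0]<8)|(hsv[...,0]>172))&(hsv[...,1]>140)&(hsv[...,2]>90)).astype(np.uint8)
n,_,st,ce=cv2.connectedComponentsWithStats(m[215:325,420:480])
for i in range(1,n):
  if st[i,4]>5:print("red",st[i],ce[i]+[420,215],onz("top",[ce[i]+[420,215]],.073))
g=cv2.imread("pics/scene0.png");hsv=cv2.cvtColor(g,cv2.COLOR_BGR2HSV)
m=(((hsv[...,0]<8)|(hsv[...,0]>172))&(hsv[...,1]>140)&(hsv[...,2]>70)).astype(np.uint8)
n,_,st,ce=cv2.connectedComponentsWithStats(m[345:390,300:430])
for i in range(1,n):
  if st[i,4]>5:print("red scene",st[i],ce[i]+[300,345],onz("scene",[ce[i]+[300,345]],.065))
print("rest base corners",onz("top",H([(578,105),(537,495),(716,120)]),.008)[:,:2])
E
python3 m.py
```

```text
caps top [[0.6268 0.2862]
 [0.6553 0.0876]
 [0.8048 0.3127]
 [0.8335 0.1126]]
caps scene FL FR RR [[0.6243 0.2823]
 [0.6528 0.0837]
 [0.8293 0.1085]]
floor corners [[0.5672 0.2871]
 [0.5967 0.0715]] [[0.5693 0.2892]
 [0.5953 0.0934]]
post feet scene FL FR [[0.6271 0.2883]
 [0.6582 0.0912]]
tray rim FL FR BR; lip; dark [[0.6257 0.2627]
 [0.6477 0.1105]
 [0.7908 0.1345]
 [0.6255 0.22  ]
 [0.6362 0.15  ]
 [0.6614 0.2686]
 [0.6796 0.113 ]]
tray scene FL FR BR [[0.6245 0.2534]
 [0.6411 0.0882]
 [0.7858 0.1261]]
cups [[0.7157 0.2354]
 [0.7242 0.1613]]
bands [[ 0.5035 -0.2212]
 [ 0.4184 -0.2081]
 [ 0.6152 -0.2337]] rod end [[ 0.6161 -0.2363]]
rod start [[ 0.5209 -0.2248]]
red [28 58  8  3 17] [451.4706 274.0588] [[ 0.5038 -0.2234  0.073 ]]
red [23 94  9  3 22] [447.3636 309.8636] [[ 0.419  -0.2105  0.073 ]]
red scene [60 11  6 10 28] [362.9643 360.    ] [[ 0.5059 -0.2205  0.065 ]]
red scene [15 20  6 11 31] [317.871  370.0323] [[ 0.4203 -0.2057  0.065 ]]
rest base corners [[ 0.6027 -0.203 ]
 [ 0.4068 -0.1751]
 [ 0.5936 -0.2741]]
```

```bash
cat > go.py <<'E'
import sys
from h import *
from scipy.spatial.transform import Rotation as Ro
# go.py x y z yaw(of tool y axis, deg) [pitch]: print shift cm and rotvec
def go(x,y,z,yaw):
    s=r.sense();R=np.array(s["tcp_rot"]);a=np.radians(yaw)
    Y=np.array([np.cos(a),np.sin(a),0]);Z=np.array([0,0,-1.]);T=np.c_[np.cross(Y,Z),Y,Z]
    print("shift cm",np.round(100*R.T@(np.array([x,y,z])-s["tcp_pos"]),2),"rotvec",np.round(Ro.from_matrix(R.T@T).as_rotvec(),4))
if __name__=="__main__": go(*map(float,sys.argv[1:]))
E
python3 go.py .42 .25 .292 81.8; python3 -m creep '[[[-3.2,-2.6,0,0,0,-0.02,8.7],[-6.4,-5.1,0,0,0,-0.04,8.7],[-9.6,-7.7,0,0,0,-0.06,8.7],[-12.9,-10.3,0,0,0,-0.08,8.7],[-16.1,-12.9,0,0,0,-0.1,8.7],[-19.3,-15.4,0,0,0,-0.12,8.7],[-22.5,-18,0,0,0,-0.14,8.7],[-25.8,-20.6,0,0,0,-0.16,8.7],[-29,-23.1,0,0,0,-0.173,8.7],[-32.2,-25.7,0,0,0,-0.173,8.7],[-32.2,-25.7,0,0,0,-0.173,8.7],[-32.2,-25.7,0,0,0,-0.173,8.7]]]'; python3 go.py .462 -.2155 .25 81.8
```

```text
shift cm [-3.217e+01 -2.564e+01 -2.000e-02] rotvec [-0.0019 -0.0005 -0.1727]
time: 1.1
tcp_pos: [0.4215, 0.2479, 0.292]
tcp_rot: [[-0.989, 0.148, -0.001], [0.148, 0.989, 0.0], [0.001, -0.0, -1.0]]
force: [-0.1, 0.1, 0.4]
gripper_width: 0.0869
finger_force: 0.0
shift cm [-10.85 -45.24   4.2 ] rotvec [-0.     -0.0005 -0.0051]
```

```bash
python3 -m creep '[[[-2.7,-11.3,1,0,0,0,8.7],[-2.7,-11.3,1,0,0,0,8.7],[-5.4,-22.6,2,0,0,-0.003,8.7],[-5.4,-22.6,2,0,0,-0.003,8.7],[-5.4,-22.6,2,0,0,-0.003,8.7],[-10.8,-45.2,4.2,0,0,-0.005,8.7],[-10.8,-45.2,4.2,0,0,-0.005,8.7],[-10.8,-45.2,4.2,0,0,-0.005,8.7],[-10.8,-45.2,4.2,0,0,-0.005,8.7],[-10.8,-45.2,4.2,0,0,-0.005,8.7],[-10.8,-45.2,4.2,0,0,-0.005,8.7],[-10.8,-45.2,4.2,0,0,-0.005,8.7]]]';python3 -m creep '[[[0,0,0,0,0,0,8.7],[0,0,0,0,0,0,8.7]]]'
python3 - <<'E'
from h import *
from go import go
print(r.sense()["tcp_pos"]);go(.462,-.2155,.113,81.8)
a=r.camera("top");b=r.camera("scene")
o=np.zeros((600,800,3),np.uint8)
o[:,:350]=cv2.resize(a[215:335,415:485],(350,600),interpolation=cv2.INTER_CUBIC)
o[:,350:]=cv2.resize(b[290:410,300:390],(450,600),interpolation=cv2.INTER_CUBIC)
cv2.imwrite("pics/g0.png",o[:,:,::-1])
E
```

```text
time: 2.1
tcp_pos: [0.4649, -0.2178, 0.2499]
tcp_rot: [[-0.99, 0.14, 0.003], [0.14, 0.99, -0.004], [-0.003, -0.003, -1.0]]
force: [0.4, 0.7, 0.4]
gripper_width: 0.0869
finger_force: 0.0
time: 2.27
tcp_pos: [0.4626, -0.2113, 0.2497]
tcp_rot: [[-0.991, 0.137, -0.002], [0.137, 0.991, 0.002], [0.002, 0.002, -1.0]]
force: [-0.0, 0.3, 0.9]
gripper_width: 0.0869
finger_force: 0.0
[ 0.4626388  -0.21129569  0.24973233]
shift cm [-0.02 -0.45 13.67] rotvec [ 0.002  -0.002   0.0056]
```

View pics/g0.png

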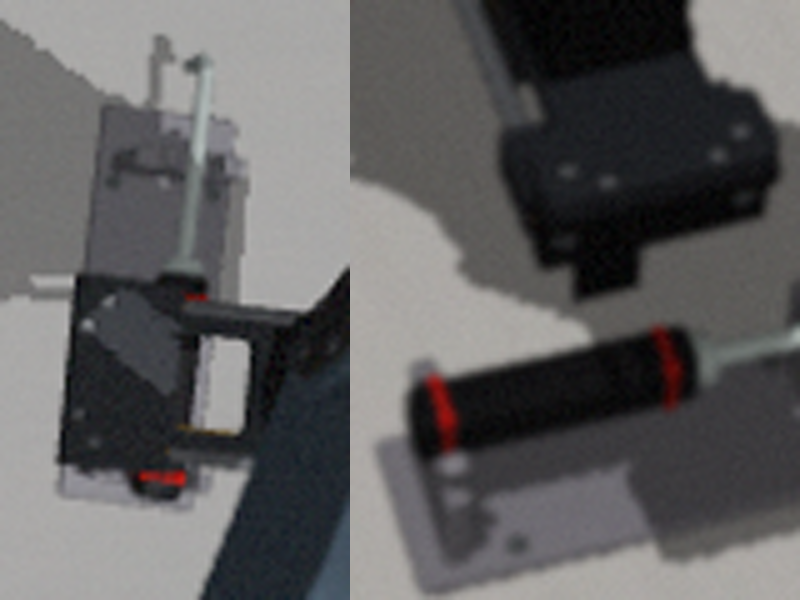

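The gripper's over the handle, between the two red bands. I'll descend partway and let it settle.

```bash
python3 -m creep '[[[0,0,1.5,0,0,0,8.7],[0,0,3,0,0,0,8.7],[0,0,4.5,0,0,0,8.7],[0,0,6,0,0,0,8.7],[0,0,7,0,0,0,8.7],[0,0,7.5,0,0,0,8.7],[0,0,7.5,0,0,0,8.7],[0,0,7.5,0,0,0,8.7],[0,0,7.5,0,0,0,8.7],[0,0,7.5,0,0,0,8.7]]]'; python3 go.py .462 -.2155 .111 81.8
```

```text
time: 3.2
tcp_pos: [0.4633, -0.2132, 0.176]
tcp_rot: [[-0.991, 0.137, 0.001], [0.137, 0.991, -0.001], [-0.002, -0.001, -1.0]]
force: [0.7, -1.3, -0.3]
gripper_width: 0.0868
finger_force: 0.0
shift cm [ 0.11 -0.24  6.5 ] rotvec [-0.0009  0.0015  0.0055]
```

```bash
python3 -m creep '[[[0,-0.2,1.5,0,0,0.005,8.7],[0,-0.2,3,0,0,0.005,8.7],[0,-0.2,4.5,0,0,0.005,8.7],[0,-0.2,5.5,0,0,0.005,8.7],[0,-0.2,6.2,0,0,0.005,8.7],[0,-0.2,6.5,0,0,0.005,8.7],[0,-0.2,6.5,0,0,0.005,8.7],[0,-0.2,6.5,0,0,0.005,6],[0,-0.2,6.5,0,0,0.005,4],[0,-0.2,6.5,0,0,0.005,3.2],[0,-0.2,6.5,0,0,0.005,2.8],[0,-0.2,6.5,0,0,0.005,2.6]]]'; python3 -m creep '[[[0,0,0,0,0,0,2.4],[0,0,0,0,0,0,2.2],[0,0,0,0,0,0,1],[0,0,0,0,0,0,0],[0,0,0,0,0,0,0],[0,0,0,0,0,0,0]]]'
```

```text
time: 4.2
tcp_pos: [0.4628, -0.215, 0.1106]
tcp_rot: [[-0.99, 0.142, 0.001], [0.142, 0.99, -0.0], [-0.001, -0.0, -1.0]]
force: [-0.7, 0.9, -0.6]
gripper_width: 0.0612
finger_force: 0.0
time: 4.7
tcp_pos: [0.4626, -0.215, 0.1102]
tcp_rot: [[-0.99, 0.142, -0.0], [0.142, 0.99, -0.0], [-0.0, -0.0, -1.0]]
force: [0.1, -1.0, -0.1]
gripper_width: 0.0217
finger_force: 28.9
```

```bash
python3 -m creep '[[[0,0,-0.4,0,0,0,0],[0,0,-1.2,0,0,0,0],[0,0,-2.4,0,0,0,0],[0,0,-4,0,0,0,0],[0,0,-6,0,0,0,0],[0,0,-8,0,0,0,0],[0,0,-10,0,0,0,0],[0,0,-12,0,0,0,0],[0,0,-13.3,0,0,0,0],[0,0,-14,0,0,0,0],[0,0,-14,0,0,0,0],[0,0,-14,0,0,0,0]]]'; python3 go.py .4523 .1595 .25 98.2
```

```text
time: 5.7
tcp_pos: [0.4624, -0.2147, 0.2503]
tcp_rot: [[-0.99, 0.142, 0.0], [0.142, 0.99, -0.0], [-0.0, -0.0, -1.0]]
force: [-0.4, -0.4, -2.6]
gripper_width: 0.0215
finger_force: 29.8
shift cm [6.32e+00 3.69e+01 3.00e-02] rotvec [-0.      0.     -0.2859]
```

```bash
python3 -m creep '[[[0.2,1,0,0,0,0,0],[0.5,3,0,0,0,-0.02,0],[1,6,0,0,0,-0.04,0],[1.6,9.5,0,0,0,-0.07,0],[2.2,13,0,0,0,-0.1,0],[2.8,16.5,0,0,0,-0.13,0],[3.4,20,0,0,0,-0.16,0],[4,23.5,0,0,0,-0.19,0],[4.6,27,0,0,0,-0.22,0],[5.2,30.5,0,0,0,-0.25,0],[5.7,33.5,0,0,0,-0.27,0],[6.1,35.7,0,0,0,-0.286,0]]]'; python3 go.py .4523 .1595 .159 98.2;python3 -m creep '[[[0,0.7,0,0,0,0,0],[0,1.1,0,0,0,0,0],[0,1.1,0,0,0,0,0],[0,1.1,0,0,0,0,0],[0,1.1,0,0,0,0,0]]]'; python3 go.py .4523 .1595 .159 98.2
```

```text
time: 6.7
tcp_pos: [0.4512, 0.15, 0.2491]
tcp_rot: [[-0.989, -0.145, -0.003], [-0.145, 0.989, 0.001], [0.003, 0.001, -1.0]]
force: [0.7, -1.2, -1.0]
gripper_width: 0.0215
finger_force: 29.8
shift cm [-0.28  0.92  9.01] rotvec [ 0.001  -0.0033  0.0028]
time: 7.12
tcp_pos: [0.4515, 0.1569, 0.25]
tcp_rot: [[-0.99, -0.141, -0.001], [-0.141, 0.99, -0.0], [0.001, -0.0, -1.0]]
force: [-0.1, 0.5, -0.9]
gripper_width: 0.0217
finger_force: 29.8
shift cm [-0.12  0.25  9.1 ] rotvec [-0.0003 -0.0007 -0.0015]
```

```bash
python3 -m creep '[[[0,0.2,1,0,0,0,0],[0,0.2,2.5,0,0,0,0],[0,0.2,4,0,0,0,0],[0,0.2,5.5,0,0,0,0],[0,0.2,7,0,0,0,0],[0,0.2,8.3,0,0,0,0],[0,0.2,9.1,0,0,0,0],[0,0.2,9.1,0,0,0,0],[0,0.2,9.1,0,0,0,0],[0,0.2,9.1,0,0,0,0],[0,0.2,9.1,0,0,0,0],[0,0.2,9.1,0,0,0,0]]]'
python3 - <<'E'
from h import *
print(r.sense()["tcp_pos"])
a=r.camera("top");b=r.camera("scene")
cv2.imwrite("pics/t1.png",a[:,:,::-1]);cv2.imwrite("pics/s1.png",b[:,:,::-1])
o=np.zeros((600,800,3),np.uint8)
o[:,:400]=cv2.resize(a[155:275,235:315],(400,600),interpolation=cv2.INTER_CUBIC)
o[:,400:]=cv2.resize(b[165:285,310:390],(400,600),interpolation=cv2.INTER_CUBIC)
cv2.imwrite("pics/g1.png",o[:,:,::-1])
E
```

```text
time: 8.12
tcp_pos: [0.4516, 0.16, 0.16]
tcp_rot: [[-0.99, -0.143, 0.002], [-0.143, 0.99, 0.0], [-0.002, -0.0, -1.0]]
force: [0.0, -0.3, -0.9]
gripper_width: 0.0219
finger_force: 29.8
[0.45164712 0.15995251 0.15998674]
```

View pics/g1.png

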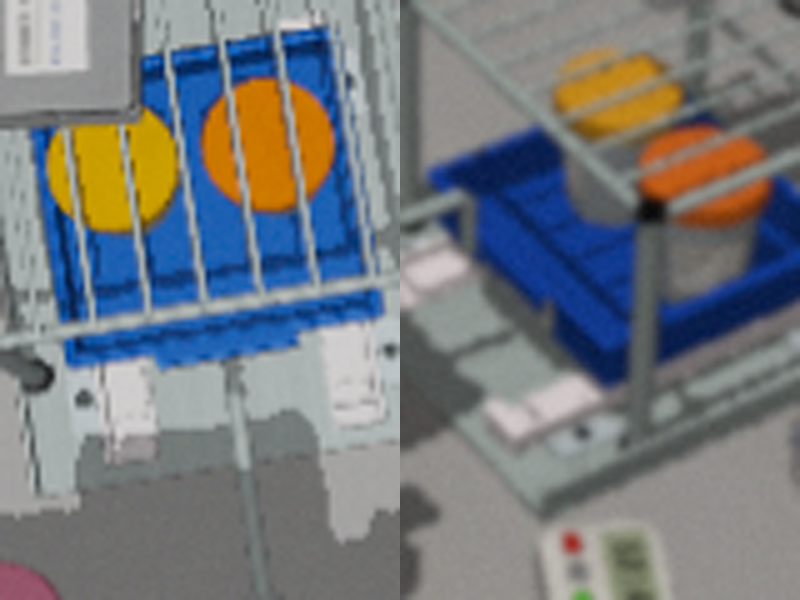

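The hook end shows in front of the tray, at crop (233,365) in the top view and (465,200–240) in the scene view. The tray's lip is the central tab.

```bash
cat > m2.py <<'E'
from h import *
np.set_printoptions(precision=4,suppress=True)
O=np.array([.581,.178,0]);a=np.radians(8.2);B=np.array([[np.cos(a),np.sin(a),0],[-np.sin(a),np.cos(a),0],[0,0,1]])
bay=lambda P:(P-O)@B.T
T=lambda P:[(235+x/5-.4,155+y/5-.4) for x,y in P]
S=lambda P:[(310+(x-400)/5-.4,165+y/5-.4) for x,y in P]
print("rod end top",bay(onz("top",T([(233,367)]),.113)))
print("rod end scene bend/tip",bay(onz("scene",S([(465,192)]),.114)),bay(onz("scene",S([(467,242)]),.076)))
print("rim corners",bay(onz("top",T([(70,362),(380,315)]),.06)))
print("lip",bay(onz("top",T([(230,357)]),.06)))
print("back rim R",bay(onz("top",T([(325,30)]),.06)))
print("dark",bay(onz("top",T([(75,295),(375,245)]),.06)),bay(onz("top",T([(75,295),(375,245)]),.03)))
print("scene lip FL corner, inner line",bay(onz("scene",S([(432,178),(605,385)]),.06)))
s=r.sense();print("tip expected",bay(np.array(s["tcp_pos"])+[.16*np.cos(a),.16*np.sin(a),-.0482-.036]))
E
python3 m2.py
```

```text
rod end top [[ 0.0366 -0.0049  0.113 ]]
rod end scene bend/tip [[ 0.0248 -0.0049  0.114 ]] [[0.0308 0.0024 0.076 ]]
rim corners [[ 0.0583  0.0766  0.06  ]
 [ 0.0565 -0.0757  0.06  ]]
lip [[ 0.0481 -0.0007  0.06  ]]
back rim R [[ 0.2005 -0.0716  0.06  ]]
dark [[ 0.0904  0.0693  0.06  ]
 [ 0.0908 -0.0788  0.06  ]] [[ 0.0953  0.0731  0.03  ]
 [ 0.0956 -0.0788  0.03  ]]
scene lip FL corner, inner line [[ 0.0534  0.0687  0.06  ]
 [ 0.039  -0.1005  0.06  ]]
tip expected [0.0292 0.0007 0.0756]
```

```bash
python3 -m creep '[[[-0.4,0,0,0,0,0,0],[-1,0,0,0,0,0,0],[-1.7,0,0,0,0,0,0],[-2.5,0,0,0,0,0,0],[-3.3,0,0,0,0,0,0],[-4.1,0,0,0,0,0,0],[-4.7,0,0,0,0,0,0],[-5,0,0,0,0,0,0],[-5,0,0,0,0,0,0],[-5,0,0,0,0,0,0],[-5,0,0,0,0,0,0]]]'
python3 - <<'E'
from h import *
print(r.sense()["tcp_pos"],r.sense()["force"])
a=r.camera("top");b=r.camera("scene")
o=np.zeros((600,800,3),np.uint8)
o[:,:400]=cv2.resize(a[155:275,235:315],(400,600),interpolation=cv2.INTER_CUBIC)
o[:,400:]=cv2.resize(b[165:285,310:390],(400,600),interpolation=cv2.INTER_CUBIC)
cv2.imwrite("pics/g2.png",o[:,:,::-1])
E
```

```text
time: 9.13
tcp_pos: [0.5, 0.167, 0.1591]
tcp_rot: [[-0.99, -0.143, -0.001], [-0.143, 0.99, -0.0], [0.001, 0.0, -1.0]]
force: [0.3, -0.3, -2.2]
gripper_width: 0.022
finger_force: 29.8
[0.50001845 0.16702943 0.15908613] [ 0.320761   -0.31597171 -2.21396324]
```

View pics/g2.png

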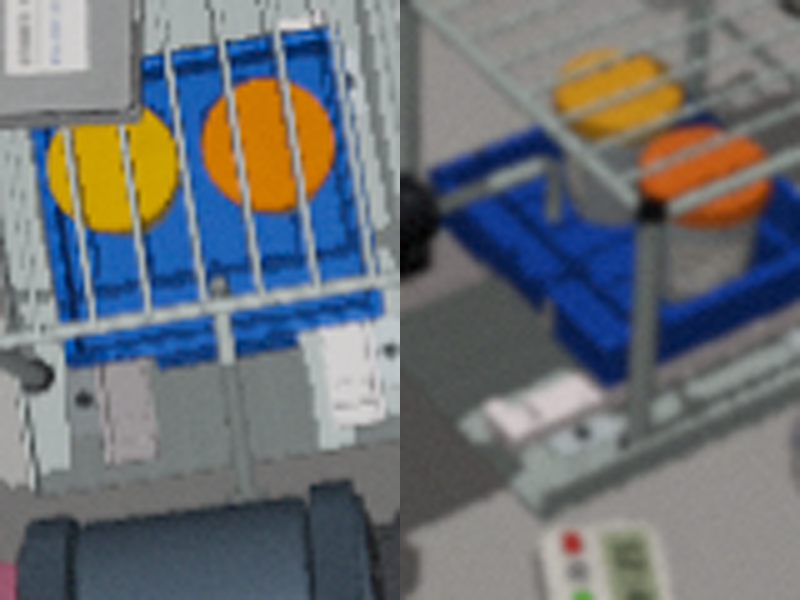

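The hook end, at top crop (218,285), is inside the front wall and clear of the cups. I'll lower it now.

```bash
python3 -m creep '[[[0,0,0.4,0,0,0,0],[0,0,0.9,0,0,0,0],[0,0,1.5,0,0,0,0],[0,0,2.1,0,0,0,0],[0,0,2.7,0,0,0,0],[0,0,3.2,0,0,0,0],[0,0,3.5,0,0,0,0],[0,0,3.5,0,0,0,0],[0,0,3.5,0,0,0,0],[0,0,3.5,0,0,0,0]]]'; python3 -m creep '[[[0.2,0,0,0,0,0,0],[0.4,0,0,0,0,0,0],[0.6,0,0,0,0,0,0],[0.7,0,0,0,0,0,0],[0.8,0,0,0,0,0,0],[0.9,0,0,0,0,0,0]]]'
```

```text
time: 10.07
tcp_pos: [0.5009, 0.1671, 0.1244]
tcp_rot: [[-0.99, -0.143, 0.0], [-0.143, 0.99, 0.0], [-0.0, -0.0, -1.0]]
force: [-0.5, 0.1, -2.1]
gripper_width: 0.0213
finger_force: 29.8
time: 10.57
tcp_pos: [0.4917, 0.1658, 0.1244]
tcp_rot: [[-0.99, -0.143, 0.0], [-0.143, 0.99, 0.0], [-0.0, 0.0, -1.0]]
force: [0.1, -0.7, -1.0]
gripper_width: 0.022
finger_force: 29.8
```

```bash
for i in 1; do python3 -m creep '[[[0.05,0,0,0,0,0,0],[0.1,0,0,0,0,0,0],[0.15,0,0,0,0,0,0],[0.2,0,0,0,0,0,0],[0.25,0,0,0,0,0,0],[0.3,0,0,0,0,0,0],[0.35,0,0,0,0,0,0],[0.4,0,0,0,0,0,0]]]'; python3 -m creep '[[[0.05,0,0,0,0,0,0],[0.1,0,0,0,0,0,0],[0.15,0,0,0,0,0,0],[0.2,0,0,0,0,0,0],[0.25,0,0,0,0,0,0],[0.3,0,0,0,0,0,0],[0.35,0,0,0,0,0,0],[0.4,0,0,0,0,0,0]]]';python3 -m creep '[[[0.05,0,0,0,0,0,0],[0.1,0,0,0,0,0,0],[0.15,0,0,0,0,0,0],[0.2,0,0,0,0,0,0],[0.25,0,0,0,0,0,0],[0.3,0,0,0,0,0,0],[0.35,0,0,0,0,0,0],[0.4,0,0,0,0,0,0]]]'; done | grep -E "tcp_pos|force:"
```

```text
tcp_pos: [0.4891, 0.1654, 0.1245]
force: [3.0, 1.4, -2.1]
finger_force: 29.8
tcp_pos: [0.484, 0.1647, 0.1243]
force: [4.1, 0.2, -2.5]
finger_force: 29.8
tcp_pos: [0.4799, 0.1641, 0.1243]
force: [3.1, 0.8, -1.1]
finger_force: 29.8
```

```bash
(python3 -m creep '[[[0.06,0,0,0,0,0,0],[0.12,0,0,0,0,0,0],[0.18,0,0,0,0,0,0],[0.24,0,0,0,0,0,0],[0.3,0,0,0,0,0,0],[0.36,0,0,0,0,0,0],[0.42,0,0,0,0,0,0],[0.48,0,0,0,0,0,0],[0.54,0,0,0,0,0,0],[0.6,0,0,0,0,0,0],[0.66,0,0,0,0,0,0],[0.7,0,0,0,0,0,0]]]'; python3 -m creep '[[[0.05,0,0,0,0,0,0],[0.1,0,0,0,0,0,0],[0.15,0,0,0,0,0,0],[0.2,0,0,0,0,0,0],[0.25,0,0,0,0,0,0],[0.3,0,0,0,0,0,0]]]';python3 -m creep '[[[0.05,0,0,0,0,0,0],[0.1,0,0,0,0,0,0],[0.15,0,0,0,0,0,0],[0.2,0,0,0,0,0,0],[0.25,0,0,0,0,0,0],[0.3,0,0,0,0,0,0]]]'  ) | grep -E "tcp_pos|force:|time"
```

```text
time: 13.57
tcp_pos: [0.4728, 0.1631, 0.1242]
force: [3.5, 0.3, -1.8]
finger_force: 29.8
time: 14.07
tcp_pos: [0.47, 0.1627, 0.1243]
force: [3.9, -0.4, -2.7]
finger_force: 29.8
time: 14.57
tcp_pos: [0.467, 0.1622, 0.1243]
force: [3.7, 0.2, -1.8]
finger_force: 29.8
```

```bash
(for n in 1 2 3 4; do :; done; python3 -m creep '[[[0.04,0,0,0,0,0,0],[0.08,0,0,0,0,0,0],[0.12,0,0,0,0,0,0],[0.16,0,0,0,0,0,0],[0.2,0,0,0,0,0,0]]]'; python3 -m creep '[[[0.04,0,0,0,0,0,0],[0.08,0,0,0,0,0,0],[0.12,0,0,0,0,0,0],[0.16,0,0,0,0,0,0],[0.2,0,0,0,0,0,0]]]'; python3 -m creep '[[[0.04,0,0,0,0,0,0],[0.08,0,0,0,0,0,0],[0.12,0,0,0,0,0,0],[0.16,0,0,0,0,0,0],[0.2,0,0,0,0,0,0]]]'; python3 -m creep '[[[0.04,0,0,0,0,0,0],[0.08,0,0,0,0,0,0],[0.12,0,0,0,0,0,0]]]') | grep -E "tcp_pos|force:|time"
```

```text
time: 14.98
tcp_pos: [0.4651, 0.1619, 0.1243]
force: [3.7, 0.9, -2.2]
finger_force: 29.8
time: 15.4
tcp_pos: [0.463, 0.1617, 0.1242]
force: [4.4, 0.8, -2.7]
finger_force: 29.8
time: 15.82
tcp_pos: [0.4611, 0.1614, 0.1242]
force: [4.1, 0.9, -2.1]
finger_force: 29.8
time: 16.07
tcp_pos: [0.4599, 0.1612, 0.1242]
force: [3.4, 0.3, -1.6]
finger_force: 29.8
```

```bash
(python3 -m creep '[[[0.04,0,0,0,0,0,0],[0.08,0,0,0,0,0,0],[0.12,0,0,0,0,0,0]]]'; python3 -m creep '[[[0.04,0,0,0,0,0,0],[0.08,0,0,0,0,0,0],[0.12,0,0,0,0,0,0]]]'; python3 -m creep '[[[0.04,0,0,0,0,0,0],[0.08,0,0,0,0,0,0],[0.12,0,0,0,0,0,0]]]') | grep -E "tcp_pos|force:|time"
```

```text
time: 16.32
tcp_pos: [0.4587, 0.161, 0.1243]
force: [3.5, 0.6, -1.9]
finger_force: 29.8
time: 16.57
tcp_pos: [0.4575, 0.1609, 0.1243]
force: [4.5, 0.3, -2.2]
finger_force: 29.8
time: 16.82
tcp_pos: [0.4563, 0.1607, 0.1242]
force: [3.5, 0.3, -1.3]
finger_force: 29.8
```

```bash
(python3 -m creep '[[[0.04,0,0,0,0,0,0],[0.08,0,0,0,0,0,0],[0.12,0,0,0,0,0,0]]]'; python3 -m creep '[[[0.04,0,0,0,0,0,0],[0.08,0,0,0,0,0,0],[0.12,0,0,0,0,0,0]]]'; python3 -m creep '[[[0.04,0,0,0,0,0,0],[0.08,0,0,0,0,0,0],[0.12,0,0,0,0,0,0]]]') | grep -E "tcp_pos|force:|time"
```

```text
time: 17.07
tcp_pos: [0.4551, 0.1605, 0.1243]
force: [3.8, 0.9, -1.2]
finger_force: 29.8
time: 17.32
tcp_pos: [0.4539, 0.1604, 0.1242]
force: [3.7, 0.3, -2.1]
finger_force: 29.8
time: 17.57
tcp_pos: [0.4528, 0.1602, 0.1243]
force: [4.6, -0.0, -0.8]
finger_force: 29.8
```

```bash
(python3 -m creep '[[[0.04,0,0,0,0,0,0],[0.08,0,0,0,0,0,0],[0.12,0,0,0,0,0,0]]]'; python3 -m creep '[[[0.04,0,0,0,0,0,0],[0.08,0,0,0,0,0,0],[0.12,0,0,0,0,0,0]]]'; python3 -m creep '[[[0.04,0,0,0,0,0,0],[0.08,0,0,0,0,0,0],[0.12,0,0,0,0,0,0]]]') | grep -E "tcp_pos|force:|time"
```

```text
time: 17.82
tcp_pos: [0.4516, 0.16, 0.1243]
force: [4.6, 0.9, -1.7]
finger_force: 29.8
time: 18.07
tcp_pos: [0.4504, 0.1598, 0.1243]
force: [4.1, 0.8, -1.3]
finger_force: 29.8
time: 18.32
tcp_pos: [0.4492, 0.1597, 0.1243]
force: [4.6, 1.3, -2.4]
finger_force: 29.8
```

```bash
(python3 -m creep '[[[0.04,0,0,0,0,0,0],[0.08,0,0,0,0,0,0],[0.12,0,0,0,0,0,0]]]'; python3 -m creep '[[[0.04,0,0,0,0,0,0],[0.08,0,0,0,0,0,0],[0.12,0,0,0,0,0,0]]]';python3 -m creep '[[[0.04,0,0,0,0,0,0],[0.08,0,0,0,0,0,0],[0.12,0,0,0,0,0,0]]]') | grep -E "tcp_pos|force:|time"
```

```text
time: 18.57
tcp_pos: [0.448, 0.1595, 0.1243]
force: [4.0, 1.4, -2.0]
finger_force: 29.8
time: 18.82
tcp_pos: [0.4468, 0.1593, 0.1243]
force: [4.2, 1.2, -1.8]
finger_force: 29.8
time: 19.07
tcp_pos: [0.4456, 0.1591, 0.1243]
force: [3.5, 1.1, -2.2]
finger_force: 29.8
```

```bash
(python3 -m creep '[[[0.04,0,0,0,0,0,0],[0.08,0,0,0,0,0,0],[0.12,0,0,0,0,0,0]]]'; python3 -m creep '[[[0.04,0,0,0,0,0,0],[0.08,0,0,0,0,0,0],[0.12,0,0,0,0,0,0]]]';python3 -m creep '[[[0.04,0,0,0,0,0,0],[0.08,0,0,0,0,0,0],[0.12,0,0,0,0,0,0]]]') | grep -E "tcp_pos|force:|time"
```

```text
time: 19.32
tcp_pos: [0.4444, 0.159, 0.1243]
force: [3.7, 0.2, -1.7]
finger_force: 29.8
time: 19.57
tcp_pos: [0.4427, 0.1588, 0.1242]
force: [2.5, -0.4, -1.3]
finger_force: 29.8
time: 19.82
tcp_pos: [0.4405, 0.1585, 0.124]
force: [0.5, 0.4, -1.8]
finger_force: 29.8
```

The force dropped, so the feet are falling into the notches. From here I'll go in smaller steps.

```bash
(python3 -m creep '[[[0.03,0,0,0,0,0,0],[0.06,0,0,0,0,0,0],[0.09,0,0,0,0,0,0]]]'; python3 -m creep '[[[0.03,0,0,0,0,0,0],[0.06,0,0,0,0,0,0],[0.09,0,0,0,0,0,0]]]';python3 -m creep '[[[0.03,0,0,0,0,0,0],[0.06,0,0,0,0,0,0]]]') | grep -E "tcp_pos|force:|time"
```

```text
time: 20.07
tcp_pos: [0.4405, 0.1584, 0.1241]
force: [0.0, 0.3, -1.6]
finger_force: 29.8
time: 20.32
tcp_pos: [0.4402, 0.1584, 0.1242]
force: [1.4, 0.2, -2.0]
finger_force: 29.8
time: 20.48
tcp_pos: [0.4401, 0.1583, 0.1243]
force: [1.4, 1.2, -1.4]
finger_force: 29.8
```

```bash
(python3 -m creep '[[[0.03,0,0,0,0,0,0],[0.06,0,0,0,0,0,0]]]'; python3 -m creep '[[[0.03,0,0,0,0,0,0],[0.06,0,0,0,0,0,0]]]') | grep -E "tcp_pos|force:|time"
```

```text
time: 20.65
tcp_pos: [0.44, 0.1583, 0.1244]
force: [1.3, 0.3, -1.2]
finger_force: 29.8
time: 20.82
tcp_pos: [0.4393, 0.1582, 0.1244]
force: [1.3, 0.0, -1.6]
finger_force: 29.8
```

```bash
(python3 -m creep '[[[0.03,0,0,0,0,0,0],[0.06,0,0,0,0,0,0]]]'; python3 -m creep '[[[0.03,0,0,0,0,0,0],[0.06,0,0,0,0,0,0]]]'; python3 -m creep '[[[0.03,0,0,0,0,0,0],[0.06,0,0,0,0,0,0]]]') | grep -E "tcp_pos|force:|time"
```

```text
time: 20.98
tcp_pos: [0.4374, 0.158, 0.1242]
force: [1.5, 0.2, -2.4]
finger_force: 29.8
time: 21.15
tcp_pos: [0.4373, 0.1579, 0.1243]
force: [1.3, 0.1, -1.5]
finger_force: 29.8
time: 21.32
tcp_pos: [0.4372, 0.1579, 0.1243]
force: [3.4, 0.3, -2.2]
finger_force: 29.8
```

```bash
(python3 -m creep '[[[0.02,0,0,0,0,0,0],[0.04,0,0,0,0,0,0]]]'; python3 -m creep '[[[0.02,0,0,0,0,0,0],[0.04,0,0,0,0,0,0]]]'; python3 -m creep '[[[0.02,0,0,0,0,0,0],[0.04,0,0,0,0,0,0]]]') | grep -E "tcp_pos|force:|time"
```

```text
time: 21.48
tcp_pos: [0.4371, 0.1579, 0.1244]
force: [3.3, -0.1, -3.6]
finger_force: 29.8
time: 21.65
tcp_pos: [0.4368, 0.1578, 0.1244]
force: [3.6, 0.7, -2.9]
finger_force: 29.8
time: 21.82
tcp_pos: [0.4363, 0.1578, 0.1244]
force: [4.2, -0.4, -2.0]
finger_force: 29.8
```

```bash
(python3 -m creep '[[[0.02,0,0,0,0,0,0],[0.04,0,0,0,0,0,0]]]'; python3 -m creep '[[[0.02,0,0,0,0,0,0],[0.04,0,0,0,0,0,0]]]'; python3 -m creep '[[[0.02,0,0,0,0,0,0],[0.04,0,0,0,0,0,0]]]') | grep -E "tcp_pos|force:|time"
```

```text
time: 21.98
tcp_pos: [0.4361, 0.1577, 0.1244]
force: [5.6, 1.5, -2.2]
finger_force: 29.8
time: 22.15
tcp_pos: [0.4359, 0.1577, 0.1244]
force: [5.4, 0.9, -2.9]
finger_force: 29.8
time: 22.32
tcp_pos: [0.4356, 0.1576, 0.1244]
force: [5.5, 0.7, -3.0]
finger_force: 29.8
```

```bash
(python3 -m creep '[[[0.02,0,0,0,0,0,0],[0.04,0,0,0,0,0,0]]]'; python3 -m creep '[[[0.02,0,0,0,0,0,0],[0.04,0,0,0,0,0,0]]]'; python3 -m creep '[[[0.02,0,0,0,0,0,0],[0.04,0,0,0,0,0,0]]]') | grep -E "tcp_pos|force:|time"
python3 - <<'E'
from h import *
b=r.camera("scene");a=r.camera("top");cv2.imwrite("pics/s3.png",b[:,:,::-1])
o=np.zeros((600,800,3),np.uint8)
o[:]=cv2.resize(b[165:285,280:440],(800,600),interpolation=cv2.INTER_CUBIC)
cv2.imwrite("pics/g3.png",o[:,:,::-1])
E
```

```text
time: 22.48
tcp_pos: [0.4354, 0.1576, 0.1245]
force: [6.6, 0.8, -3.8]
finger_force: 29.8
time: 22.65
tcp_pos: [0.4353, 0.1575, 0.1245]
force: [6.5, 0.8, -2.9]
finger_force: 29.8
time: 22.82
tcp_pos: [0.4353, 0.1575, 0.1246]
force: [6.6, 0.5, -3.0]
finger_force: 29.8
```

View pics/g3.png

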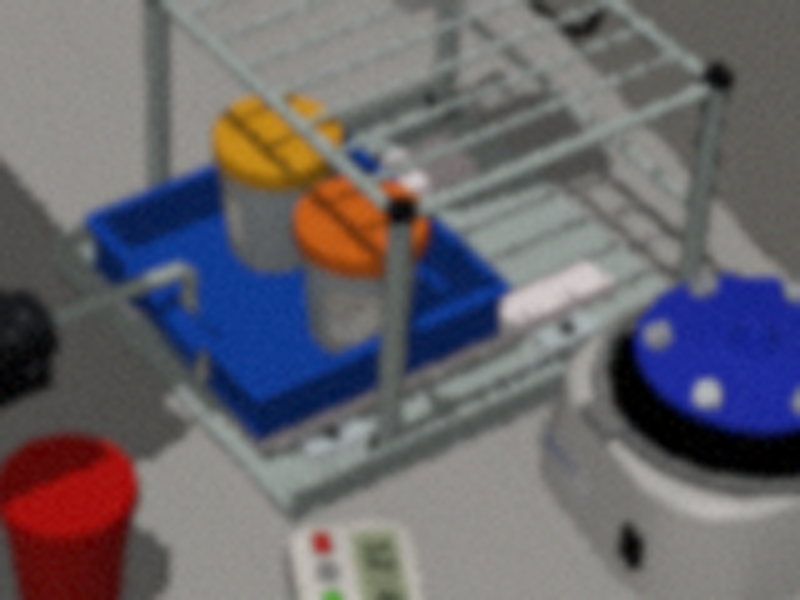

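The tray looks level and sunk in its notches, with its front at crop (250,430), both cups upright, and the hook behind the wall at (187,285). It's now against the stops, so I'll build up the pull.

```bash
(python3 -m creep '[[[0.02,0,0,0,0,0,0],[0.04,0,0,0,0,0,0]]]'; python3 -m creep '[[[0.02,0,0,0,0,0,0],[0.04,0,0,0,0,0,0]]]'; python3 -m creep '[[[0.02,0,0,0,0,0,0],[0.04,0,0,0,0,0,0]]]') | grep -E "tcp_pos|force:|time"
```

```text
time: 23.08
tcp_pos: [0.4352, 0.1575, 0.1246]
force: [8.2, 1.0, -3.5]
finger_force: 29.8
time: 23.25
tcp_pos: [0.4351, 0.1574, 0.1246]
force: [8.1, 0.4, -3.6]
finger_force: 29.8
time: 23.42
tcp_pos: [0.4351, 0.1574, 0.1247]
force: [8.0, 0.7, -3.0]
finger_force: 29.8
```

```bash
(python3 -m creep '[[[0.02,0,0,0,0,0,0],[0.04,0,0,0,0,0,0]]]'; python3 -m creep '[[[0.02,0,0,0,0,0,0],[0.04,0,0,0,0,0,0]]]') | grep -E "tcp_pos|tcp_rot|force:|time"
```

```text
time: 23.58
tcp_pos: [0.435, 0.1573, 0.1247]
tcp_rot: [[-0.99, -0.142, 0.008], [-0.142, 0.99, 0.001], [-0.008, -0.0, -1.0]]
force: [8.9, 0.0, -4.0]
finger_force: 29.9
time: 23.75
tcp_pos: [0.435, 0.1573, 0.1248]
tcp_rot: [[-0.99, -0.142, 0.009], [-0.142, 0.99, 0.001], [-0.009, -0.0, -1.0]]
force: [9.4, 0.7, -3.9]
finger_force: 29.9
```

```bash
(python3 -m creep '[[[0.03,0,0,0,0,0,0],[0.06,0,0,0,0,0,0],[0.08,0,0,0,0,0,0]]]'; python3 -m creep '[[[0.03,0,0,0,0,0,0],[0.06,0,0,0,0,0,0],[0.06,0,0,0,0,0,0]]]') | grep -E "tcp_pos|tcp_rot|force:|time"
```

```text
time: 24.0
tcp_pos: [0.4349, 0.1572, 0.1249]
tcp_rot: [[-0.99, -0.142, 0.01], [-0.142, 0.99, 0.001], [-0.01, -0.0, -1.0]]
force: [9.8, 0.4, -5.0]
finger_force: 29.9
time: 24.25
tcp_pos: [0.4348, 0.1571, 0.125]
tcp_rot: [[-0.99, -0.142, 0.012], [-0.142, 0.99, 0.001], [-0.012, -0.0, -1.0]]
force: [10.7, 0.4, -4.5]
finger_force: 29.9
```

```bash
(python3 -m creep '[[[0.03,0,0,0,0,0,0],[0.06,0,0,0,0,0,0],[0.06,0,0,0,0,0,0]]]'; python3 -m creep '[[[0,0,0,0,0,0,0],[0,0,0,0,0,0,0],[0,0,0,0,0,0,0],[0,0,0,0,0,0,0],[0,0,0,0,0,0,0],[0,0,0,0,0,0,0]]]') | grep -E "tcp_pos|tcp_rot|force:|time"
```

```text
time: 24.5
tcp_pos: [0.4347, 0.1571, 0.125]
tcp_rot: [[-0.99, -0.142, 0.013], [-0.142, 0.99, 0.001], [-0.013, -0.0, -1.0]]
force: [11.6, 0.1, -5.9]
finger_force: 30.0
time: 25.0
tcp_pos: [0.4347, 0.1571, 0.125]
tcp_rot: [[-0.99, -0.142, 0.013], [-0.142, 0.99, 0.001], [-0.013, -0.0, -1.0]]
force: [11.2, 1.2, -4.5]
finger_force: 30.0
```

```bash
python3 -m creep '[[[-0.2,0,0,0,0,0,0],[-0.4,0,0,0,0,0,0],[-0.6,0,0,0,0,0,0],[-0.8,0,0,0,0,0,0],[-1,0,0,0,0,0,0],[-1.2,0,0,0,0,0,0],[-1.3,0,0,0,0,0,0],[-1.3,0,0,0,0,0,0],[-1.3,0,0,0,0,0,0]]]'
python3 - <<'E'
from h import *
b=r.camera("scene");a=r.camera("top");cv2.imwrite("pics/s4.png",b[:,:,::-1])
cv2.imwrite("pics/g4.png",cv2.resize(b[185:265,280:387],(800,600),interpolation=cv2.INTER_CUBIC)[:,:,::-1])
E
```

```text
time: 25.75
tcp_pos: [0.4414, 0.1587, 0.1241]
tcp_rot: [[-0.99, -0.143, -0.002], [-0.143, 0.99, -0.0], [0.002, 0.0, -1.0]]
force: [-0.4, -0.6, -1.4]
gripper_width: 0.0213
finger_force: 29.9
```

View pics/g4.png

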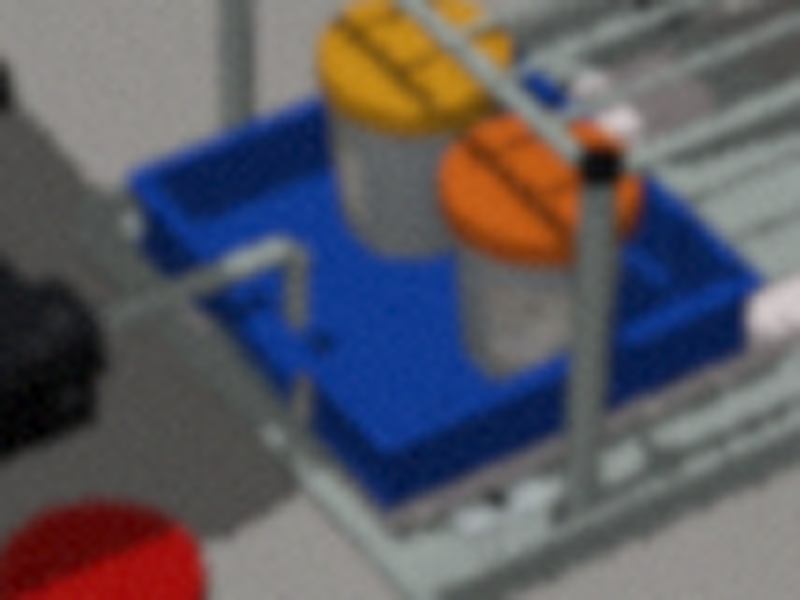

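The hook's clear of the front wall, with its end at crop (297,320). I'll lift it straight up and carry it back to the rest.

```bash
python3 -m creep '[[[0,0,-0.4,0,0,0,0],[0,0,-1,0,0,0,0],[0,0,-2,0,0,0,0],[0,0,-3.2,0,0,0,0],[0,0,-4.5,0,0,0,0],[0,0,-6,0,0,0,0],[0,0,-8,0,0,0,0],[0,0,-10,0,0,0,0],[0,0,-11.8,0,0,0,0],[0,0,-12.6,0,0,0,0],[0,0,-12.6,0,0,0,0],[0,0,-12.6,0,0,0,0]]]'; python3 go.py .4626 -.215 .25 81.8
```

```text
time: 26.85
tcp_pos: [0.4419, 0.1586, 0.2505]
tcp_rot: [[-0.99, -0.143, 0.001], [-0.143, 0.99, 0.0], [-0.001, -0.0, -1.0]]
force: [0.1, -1.0, -1.2]
gripper_width: 0.0215
finger_force: 29.9
shift cm [  3.28 -37.28   0.04] rotvec [1.000e-04 6.000e-04 2.863e-01]
```

```bash
python3 -m creep '[[[0.1,-1,0,0,0,0,0],[0.3,-3,0,0,0,0.02,0],[0.5,-6,0,0,0,0.04,0],[0.8,-9.5,0,0,0,0.07,0],[1.1,-13,0,0,0,0.1,0],[1.4,-16.5,0,0,0,0.13,0],[1.8,-20,0,0,0,0.16,0],[2.1,-23.5,0,0,0,0.19,0],[2.4,-27,0,0,0,0.22,0],[2.7,-30.5,0,0,0,0.25,0],[3,-33.5,0,0,0,0.27,0],[3.2,-36,0,0,0,0.286,0]]]';python3 -m creep '[[[0.1,-0.8,0,0,0,0,0],[0.1,-1.2,0,0,0,0,0],[0.1,-1.2,0,0,0,0,0],[0.1,-1.2,0,0,0,0,0],[0.1,-1.2,0,0,0,0,0],[0.1,-1.2,0,0,0,0,0]]]'; python3 go.py .4626 -.215 .1305 81.8
```

```text
time: 27.85
tcp_pos: [0.4607, -0.2051, 0.2488]
tcp_rot: [[-0.989, 0.145, -0.002], [0.145, 0.989, 0.001], [0.002, 0.001, -1.0]]
force: [0.5, 0.1, -1.6]
gripper_width: 0.0218
finger_force: 29.9
time: 28.35
tcp_pos: [0.4589, -0.2125, 0.2502]
tcp_rot: [[-0.99, 0.141, -0.001], [0.141, 0.99, 0.001], [0.001, 0.001, -1.0]]
force: [0.0, 0.1, -1.9]
gripper_width: 0.0218
finger_force: 29.9
shift cm [-0.41 -0.2  11.97] rotvec [ 0.0006 -0.0007  0.0021]
```

```bash
python3 -m creep '[[[-0.2,-0.1,1,0,0,0.002,0],[-0.4,-0.2,2.5,0,0,0.002,0],[-0.4,-0.2,4,0,0,0.002,0],[-0.4,-0.2,5.5,0,0,0.002,0],[-0.4,-0.2,7,0,0,0.002,0],[-0.4,-0.2,8.3,0,0,0.002,0],[-0.4,-0.2,9,0,0,0.002,0],[-0.4,-0.2,9,0,0,0.002,0],[-0.4,-0.2,9,0,0,0.002,0],[-0.4,-0.2,9,0,0,0.002,0],[-0.4,-0.2,9,0,0,0.002,0],[-0.4,-0.2,9,0,0,0.002,0]]]'
python3 - <<'E'
from h import *
from go import go
go(.4626,-.215,.1102,81.8)
a=r.camera("top");b=r.camera("scene")
o=np.zeros((600,800,3),np.uint8)
o[:,:350]=cv2.resize(a[215:335,415:485],(350,600),interpolation=cv2.INTER_CUBIC)
o[:,350:]=cv2.resize(b[310:410,310:434],(450,600)if 0 else (450,363),interpolation=cv2.INTER_CUBIC)[:363].copy() if 0 else cv2.resize(b[290:430,315:420],(450,600),interpolation=cv2.INTER_CUBIC)
cv2.imwrite("pics/g5.png",o[:,:,::-1])
E
```

```text
time: 29.35
tcp_pos: [0.4632, -0.2168, 0.161]
tcp_rot: [[-0.99, 0.144, 0.001], [0.144, 0.99, -0.001], [-0.002, -0.001, -1.0]]
force: [-0.9, 0.3, -1.7]
gripper_width: 0.0218
finger_force: 29.9
shift cm [0.09 0.17 5.08] rotvec [-0.0009  0.0016 -0.0016]
```

View pics/g5.png

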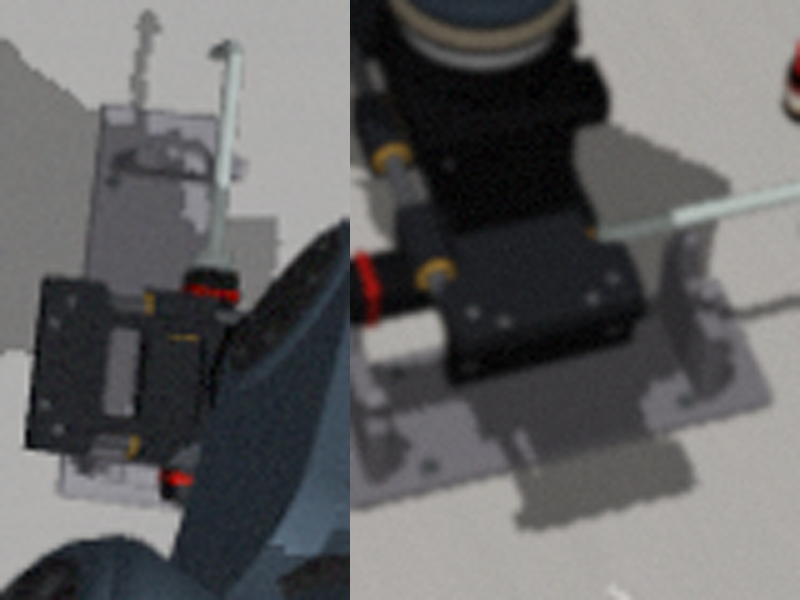

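The hook hangs level over both saddles, with the rod over the front saddle at top crop (225,165). I'll correct the small y offset and lower it.

```bash
python3 -m creep '[[[0.05,0.1,0.5,0,0,0,0],[0.05,0.1,1.2,0,0,0,0],[0.05,0.1,2,0,0,0,0],[0.05,0.1,2.5,0,0,0,0],[0.05,0.1,2.5,0,0,0,0],[0.05,0.1,2.5,0,0,0,0],[0.05,0.1,2.5,0,0,0,0],[0.05,0.1,2.5,0,0,0,0]]]'; python3 go.py .4626 -.215 .1102 81.8
```

```text
time: 30.12
tcp_pos: [0.4626, -0.2156, 0.1354]
tcp_rot: [[-0.99, 0.144, 0.0], [0.144, 0.99, -0.0], [-0.0, -0.0, -1.0]]
force: [0.0, 0.5, -1.3]
gripper_width: 0.0219
finger_force: 29.9
shift cm [0.01 0.06 2.52] rotvec [-0.0002  0.0003 -0.0017]
```

```bash
python3 -m creep '[[[0,0.06,0.3,0,0,-0.002,0],[0,0.06,0.6,0,0,-0.002,0],[0,0.06,0.9,0,0,-0.002,0],[0,0.06,1.2,0,0,-0.002,0],[0,0.06,1.5,0,0,-0.002,0],[0,0.06,1.8,0,0,-0.002,0],[0,0.06,2,0,0,-0.002,0],[0,0.06,2.2,0,0,-0.002,0],[0,0.06,2.3,0,0,-0.002,0],[0,0.06,2.4,0,0,-0.002,0],[0,0.06,2.4,0,0,-0.002,0]]]';  python3 -m creep '[[[0,0,0.05,0,0,0,0],[0,0,0.1,0,0,0,0],[0,0,0.1,0,0,0,0],[0,0,0.1,0,0,0,0]]]'
```

```text
time: 31.03
tcp_pos: [0.4625, -0.2149, 0.1111]
tcp_rot: [[-0.99, 0.142, -0.0], [0.142, 0.99, 0.0], [0.0, 0.0, -1.0]]
force: [-0.8, 1.2, -1.1]
gripper_width: 0.0219
finger_force: 29.9
time: 31.37
tcp_pos: [0.4625, -0.2149, 0.1104]
tcp_rot: [[-0.99, 0.142, 0.0], [0.142, 0.99, -0.0], [-0.0, -0.0, -1.0]]
force: [-1.0, 0.5, 0.4]
gripper_width: 0.0214
finger_force: 29.9
```

```bash
python3 -m creep '[[[0,0,0,0,0,0,2.2],[0,0,0,0,0,0,2.4],[0,0,0,0,0,0,2.7],[0,0,0,0,0,0,3.2],[0,0,0,0,0,0,4],[0,0,0,0,0,0,5],[0,0,0,0,0,0,6.5],[0,0,0,0,0,0,8],[0,0,0,0,0,0,8.7],[0,0,0,0,0,0,8.7],[0,0,0,0,0,0,8.7],[0,0,0,0,0,0,8.7]]]'; python3 -m creep '[[[0,0,-0.5,0,0,0,8.7],[0,0,-1.5,0,0,0,8.7],[0,0,-3,0,0,0,8.7],[0,0,-5,0,0,0,8.7],[0,0,-7.5,0,0,0,8.7],[0,0,-10,0,0,0,8.7],[0,0,-13,0,0,0,8.7],[0,0,-16,0,0,0,8.7],[0,0,-18,0,0,0,8.7],[0,0,-19,0,0,0,8.7],[0,0,-19,0,0,0,8.7],[0,0,-19,0,0,0,8.7]]]'
python3 - <<'E'
from h import *
a=r.camera("top");b=r.camera("scene")
o=np.zeros((600,800,3),np.uint8)
o[:,:300]=cv2.resize(a[215:335,420:480],(300,600),interpolation=cv2.INTER_CUBIC)
o[:300,300:]=cv2.resize(b[335:410,300:425],(500,300),interpolation=cv2.INTER_CUBIC)
o[300:,300:]=cv2.resize(b[175:265,285:435],(500,300),interpolation=cv2.INTER_CUBIC)
cv2.imwrite("pics/g6.png",o[:,:,::-1])
E
```

```text
time: 32.37
tcp_pos: [0.4625, -0.2149, 0.1103]
tcp_rot: [[-0.99, 0.142, -0.0], [0.142, 0.99, -0.0], [0.0, -0.0, -1.0]]
force: [0.1, -0.3, -0.1]
gripper_width: 0.0773
finger_force: 0.0
time: 33.37
tcp_pos: [0.4624, -0.2148, 0.3013]
tcp_rot: [[-0.99, 0.142, 0.002], [0.142, 0.99, -0.001], [-0.002, -0.001, -1.0]]
force: [0.2, -1.0, -0.1]
gripper_width: 0.0871
finger_force: 0.0
```

View pics/g6.png

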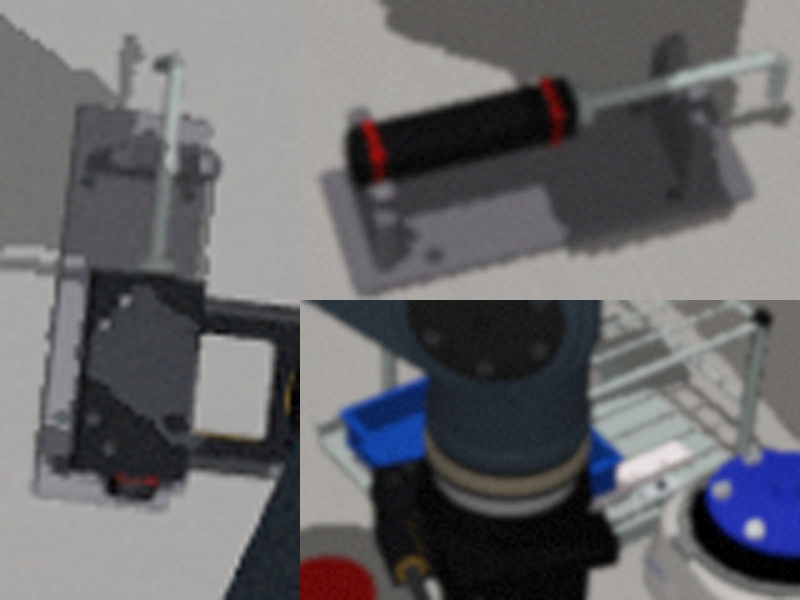

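The hook lies in both saddles as it did at the start, and the tray is forward in its seated position. The robot is clear of everything, so I'm handing in.

```bash
python3 -m creep '[[[0,0,0,0,0,0,8.7],[0,0,0,0,0,0,8.7],[0,0,0,0,0,0,8.7]]]' | head -1; python3 -c "
from cell import r
print(r.sign_off())"
```

```text
time: 33.72
the job is handed in; nothing more can be done
None
```

I drew the tray into its notches and felt the stops, held a pull of about 11.5 N against them for roughly half a second, laid the hook back in both saddles of its rest, and handed the job in at about 34 s; sign-off returned no verdict.

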